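# Lay the slide boxes flat and shut the open one

### The job

Get the three empty slide boxes ready to be stacked away, only by pushing with the fingers and without gripping or lifting anything: tip over each of the two boxes that stand on end (orange and blue), so that it lies flat where it is with its white lid side up, and push the open white lid of the green box over so that it falls fully shut, in any order. Do not shove the boxes away across the bench, and leave the bottles, jar, dish, rack and other small things standing undisturbed.

Things in the scene. Friction and masses are not known exactly. Their poses are not given: they have to be found in the camera images.
- orange_box: loose closed slide box, 0.1 to 0.2 kg, standing on end: 36 mm thick (its x), 85 wide (y), 100 tall (z). Origin: centre of the end it stands on. Its +x half is the orange base, its -x half the white lid with a tan label card; it may face any way. Pushed some 40 mm near the top of the white face, towards +x, it overbalances and falls on its orange side, x then pointing down
- orange_box_center (a point): centre of the orange and white slide box, 50 mm along its z from the body's origin
- blue_box: loose closed slide box, 0.1 to 0.2 kg, standing on end: 36 mm thick (its x), 85 wide (y), 100 tall (z). Origin: centre of the end it stands on. Its +x half is the blue base, its -x half the white lid with a tan label card; it may face any way. Pushed some 40 mm near the top of the white face, towards +x, it overbalances and falls on its blue side, x then pointing down
- blue_box_center (a point): centre of the blue and white slide box, 50 mm along its z from the body's origin
- green_box: green slide-box base lying on a black rubber mat (130 x 120 x 2 mm), fixed to the bench, 100 mm along its x, 85 mm along its y, 24 mm high. Origin: centre of its underside. Its white lid is hinged along the +x edge and stands open there
- lid_hinge (a point): middle of the lid's hinge line, on the green box's +x edge, 24 mm above the bench; the hinge runs along the box's y
- lid (a joint): angle of the green box's white lid (rad): 0 shut, 1.57 upright, at most 1.95; starts open, a little past upright, held by light friction. Lid: 100 mm from hinge to free edge, 85 wide, 12 thick, 60 g; while open its outer face looks to the box's +x. Pushed on that face towards the box's -x, it drops shut by itself within 2 s once below 0.9 rad
- lid_edge (a point): middle of the lid's free edge, on its outer face; 36 mm above the bench when shut
- oil_bottle: amber immersion-oil dropper bottle, 32 mm across, 65 mm high, loose, to be left alone; origin: centre of its underside, z up
- coverslip_box: small yellow cover-glass box, 26 x 26 x 22 mm, loose, to be left alone; origin: centre of its underside, z up
- objective: steel microscope objective standing upright, 32 mm across, 45 mm high, loose, to be left alone; origin: centre of its underside, z up
- petri_dish: clear dish, 60 mm across, 16 mm high, loose, to be left alone; origin: centre of its underside, z up
- stain_jar: glass jar with red lid, 50 mm across, 60 mm high, loose, to be left alone; origin: centre of its underside, z up
- wash_bottle: white wash bottle with red cap, 60 mm across, 160 mm high, loose, to be left alone; origin: centre of its underside, z up
- tube_rack: blue tube rack, 60 x 140 mm, 64 mm high over its tube caps, loose, to be left alone; origin: centre of its underside, z up
There are look-alikes about, which are no part of the job. Leave any purple look-alike of the blue_box alone. What is shaped like the orange_box but purple is not meant.

How it is judged:
By the outcome, as a careful person would: the job done as asked, in the order asked, and still so for the second after the job is handed in, with the robot touching nothing.
It also fails if it takes over 51 s, if anything falls off the work surface, if the arm or the gripper's body presses on something with over 40 N, if the wrist force passes 120 N, or if a joint passes its speed limit or range.

### The arm

A 6-joint arm with a two-finger parallel gripper is mounted at the origin on the work surface. World frame = base frame: x ahead of the robot, y to its left, z up, the work surface at z = 0. Lengths are in m, angles in degrees, forces in N, time in s.
With the tool pointing down it reaches from about 0.3 to 0.85 m from the base axis. Payload 4.2 kg.
Tool frame: the origin (TCP) lies between the finger pads; the fingertips stand 22 mm ahead of it and the grasp point (between the pads) lies 3 mm ahead of it; z points along the fingers, y is the line along which they close (so a half turn about z gives the same grasp; the last joint's range is limited). The gripper opens to 91 mm and grips with 3 to 60 N. Pads are 32 mm wide; open, the fingers measure 118 mm over their backs; the gripper's body (76 mm by 178 mm) begins 60 mm behind the grasp point.
Start: joints at [71.047, 18.312, 89.639, -0, 72.044, -1.146], TCP at [0.176, 0.547, 0.236] pointing down, gripper open.
Joint ranges: [-177.97, 177.97], [-48.28, 115.42], [12.27, 149.76], [-77.06, 257.06], [2.81, 150.46], [-146.56, 146.56]. Speed limits (degrees/s): [147.25, 147.25, 180, 180, 180, 180].

### API

Orientations are given as [roll, pitch, yaw] about the fixed x, y, z axes, in that order (R = Rz(yaw) Ry(pitch) Rx(roll)).
In Python, from bench import * gives the robot as it stands. The module is installed in compiled form; this text tells all that it offers.
- The arm moves only by the shell command python3 -m jog 'ROWS' [OPENING] [FORCE]. ROWS is a JSON object of lists of equal length, an entry for each row: "travel": the shift along the tool's x, y, z in mm, a list of three; "roll": the turn about the tool's z in degrees. A call has 1 to 10 rows; each row is the pose to reach, as a shift and turn from the pose commanded when the call began, along the tool's axes at that moment; what a row does not reach only later rows make up. A row lasts 1/8 s, in which the tool goes at most 62.5 mm and 10.7 degrees, less where a joint would pass 70% of its speed; a pose out of reach is approached as far as the arm can. A call with a gripper value outside its range is refused whole. OPENING is the opening in per cent of the stroke, from 0 (shut) to 100 (fully open), set as the call begins (- or left out, the last holds). The fingers move at their own pace and stop on an object; FORCE is the grip in N (left out, the last holds). Time passes only in rows, so rows that repeat a pose let the fingers close. It gives the time, the measured TCP pose, the force, the opening and the grip force at its end, in the units of the state.
- get_state(): the state, without advancing time (a new reading comes with each control period).
- read_camera(name): name is "side" or "top"; returns the picture (400x640x3 uint8, blue, green, red); there is no depth.
- camera_model(name): a dict with "fx", "fy", "cx", "cy" (pixels), "D" ([k1, k2, p1, p2, k3] as OpenCV has them; the pictures are not rectified), "cam_to_world" (4x4, takes a point from camera to world coordinates). Camera axes: x right, y down, z forward; pixel columns grow to the right and rows downward; lengths in m; the calibration is good to about 2 mm. A picture is of the moment at which its call begins. camera_model takes no time and is no camera call.
- sign_off(): hands the job in; it is judged then, once.
Trained networks look in the newest picture that a camera, given by its name, has taken for a name from the list of things; names that differ only in an ending like _2 or _b are one class to them, and where a whole thing is asked for, a point or a joint stands for the part that bears it (a point fixed in the world has none). Each returns a list of dicts, best first, with "conf" (0 to 1); they miss things now and then, are a little off and sometimes report something else, mostly with a low value. They report only what shows in the picture. A call takes as long as a camera call. They do not tell look-alikes from the thing itself.
- cut_out(camera, name): "mask" (400x640 bool, what is visible of it) and "rect" ([left, top, right, bottom] in pixels, round what is visible of it).
The state is a dict: "t": time; "joint_pos": joint angles; "joint_velocities": joint speeds; "joint_efforts": joint torques, N m; "tcp_pos": TCP position; "ee_rot": TCP orientation; "contact_force": force on the tool from outside, world axes, zero at the start; "moment": the same for the moment, N m; "width": opening from 0.0 (shut) to 1.0 (fully open); "grip_force": force on a finger pad.
Only numpy, scipy, OpenCV 4.12 (cv2) and the standard library are available. Lean on these libraries where they do the work, as an engineer would, in place of code of your own. Each camera call takes 0.05 s, during which the arm holds its last target. There are 200 camera calls.

## Working session

There is one attempt and no reset: what is moved stays moved. The work goes in short steps, Python scripts to look and compute and a shell command to move; the robot and the scene stay as the last step left them, time stands still between calls to the robot, and variables do not carry over. Pictures are saved under pics/ and viewed, at most 10 in all, crops included, and the job is handed in when it is done.

```bash
mkdir -p pics
python3 - <<'E'
from bench import *
import cv2
for c in("top","side"):
    im=read_camera(c); cv2.imwrite(f"pics/{c}0.png",im)
    m=camera_model(c); print(c,m["fx"],m["cx"],m["cy"],m["D"]); print(m["cam_to_world"])
    for n in("orange_box","blue_box","green_box","lid"):
        for d in cut_out(c,n): print(c,n,round(d["conf"],2),d["rect"])
s=get_state(); print(s["t"],s["tcp_pos"],s["ee_rot"],s["width"])
E
```

```text
top 399.87072456797995 328.5155860427693 195.76497887077375 [-0.07707477  0.          0.          0.          0.        ]
[[-0.01875199 -0.99778605  0.06380724  0.49048593]
 [-0.99969312  0.01974454  0.01496057 -0.00789304]
 [-0.0161873  -0.06350712 -0.9978501   1.38332906]
 [ 0.          0.          0.          1.        ]]
top orange_box 0.83 [256.4, 174.7, 283.0, 198.0]
top orange_box 0.78 [250.0, 209.9, 267.8, 242.1]
top blue_box 0.8 [415.8, 184.0, 437.4, 210.7]
top blue_box 0.55 [388.8, 221.8, 421.1, 239.4]
top blue_box 0.16 [326.5, 139.9, 339.6, 151.0]
top green_box 0.69 [320.4, 186.6, 358.9, 229.3]
top lid 0.71 [323.8, 185.6, 349.4, 193.3]
side 438.6268972104948 326.21801681939223 207.86867285479474 [0.02726778 0.         0.         0.         0.        ]
[[ 0.91507533 -0.31240376  0.25503142  0.24261039]
 [-0.40323783 -0.69932553  0.59020594 -0.75530374]
 [-0.00603257 -0.64292121 -0.76590856  1.01783219]
 [ 0.          0.          0.          1.        ]]
side orange_box 0.81 [294.1, 139.8, 326.5, 176.8]
side orange_box 0.77 [252.0, 148.8, 285.7, 176.5]
side blue_box 0.93 [314.1, 259.9, 333.1, 313.3]
side blue_box 0.87 [355.3, 271.8, 396.9, 316.3]
side green_box 0.71 [292.0, 177.3, 346.8, 248.3]
side lid 0.58 [330.4, 180.5, 345.0, 220.0]
0.5 [0.17582875 0.54746653 0.23594171] [ 1.79996993e+02 -1.55224257e-03  1.62195544e+02] 0.9970091540607026
```

View pics/top0.png

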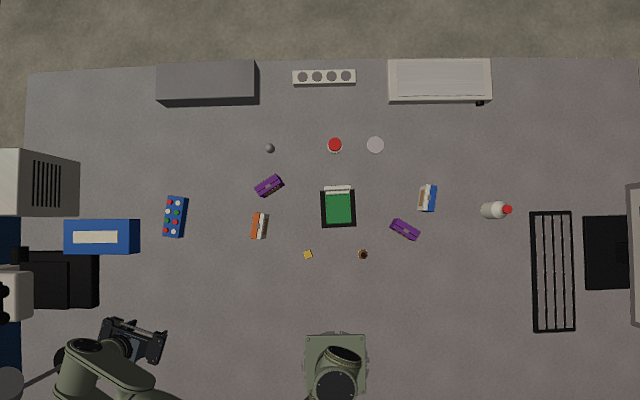

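View pics/side0.png

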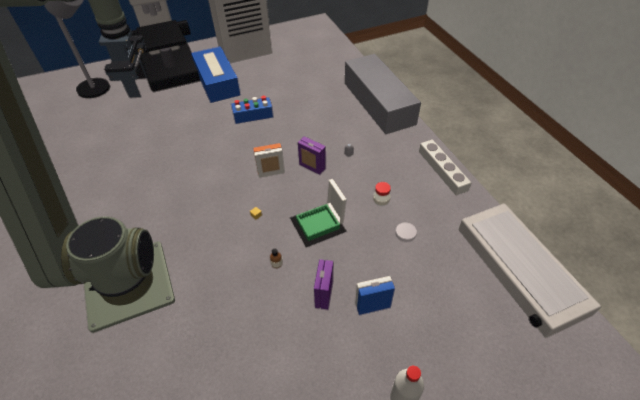

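The two views show these candidates (top view pixels):
- **Orange:** the box at (259,226). Its purple look-alike is at (269,186).
- **Blue:** the box at (427,198). Its purple look-alike is at (405,230).
- **Green:** the box at (338,208), with its lid open at the far side (338,188).

I choose by colour: orange at (259,226) and blue at (427,198). Next I fit the poses and check them in one close crop.

```bash
cat > h.py <<'E'
from bench import *
import cv2, numpy as np
from scipy.optimize import differential_evolution
def proj(c,P):
    m=camera_model(c); T=np.linalg.inv(m["cam_to_world"])
    K=np.array([[m["fx"],0,m["cx"]],[0,m["fy"],m["cy"]],[0,0,1]])
    return cv2.projectPoints(np.asarray(P,float).reshape(-1,3),cv2.Rodrigues(T[:3,:3])[0],T[:3,3],K,np.array(m["D"]))[0][:,0]
def unproj(c,uv,z):
    m=camera_model(c); T=np.array(m["cam_to_world"])
    K=np.array([[m["fx"],0,m["cx"]],[0,m["fy"],m["cy"]],[0,0,1]])
    u=cv2.undistortPoints(np.array(uv,float).reshape(1,1,2),K,np.array(m["D"]))[0,0]
    d=T[:3,:3]@[u[0],u[1],1]; return T[:3,3]+d*(z-T[2,3])/d[2]
def place(L,p):
    x,y,a=p; c,s=np.cos(a),np.sin(a); L=np.asarray(L,float)
    return np.c_[x+c*L[:,0]-s*L[:,1],y+s*L[:,0]+c*L[:,1],L[:,2]]
def cuboid(x0,x1,y0,y1,z0,z1): return [[x,y,z] for x in(x0,x1) for y in(y0,y1) for z in(z0,z1)]
def sil(c,P,S=4):
    im=np.zeros((1600,2560),np.uint8); h=cv2.convexHull(np.float32(proj(c,P)*S+S/2-.5))
    cv2.fillPoly(im,[np.int32(np.round(h))],1); return im.astype(bool)
def fit(L,masks,x0,rng=(.03,.03,1.6)):
    big={c:cv2.resize(m.astype(np.float32),(2560,1600),interpolation=cv2.INTER_LINEAR)>.5 for c,m in masks.items()}
    def f(p):
        e=0
        for c,m in big.items():
            s=sil(c,place(L,p)); e+=1-(s&m).sum()/(s|m).sum()
        return e/len(big)
    r=differential_evolution(f,[(a-b,a+b) for a,b in zip(x0,rng)],popsize=8,maxiter=25,tol=1e-3,seed=1,polish=False)
    return r.x,1-r.fun
def best(c,n,uv):
    return min(cut_out(c,n),key=lambda d:np.hypot((d["rect"][0]+d["rect"][2])/2-uv[0],(d["rect"][1]+d["rect"][3])/2-uv[1]))
E
cat > m.py <<'E'
from h import *
ims={c:read_camera(c) for c in("top","side")}
box=cuboid(-.018,.018,-.0425,.0425,0,.1)
for nm,cl,t,s in(("orange","orange_box",(259,226),(269,162)),("purpleA","orange_box",(269,186),(310,158)),("blue","blue_box",(427,198),(376,294)),("purpleB","blue_box",(405,230),(323,286))):
    ms={"top":best("top",cl,t)["mask"],"side":best("side",cl,s)["mask"]}
    g=unproj("top",t,.09)
    p,q=fit(box,ms,(g[0],g[1],0)); 
    print(nm,p[:2].round(4),np.degrees(p[2]).round(1),"iou",round(q,3))
    for sg in(1,-1):  # top colours of each half, bgr
        uv=proj("top",place([[sg*.009,0,.1]],p))[0]; print("  half",sg,uv.round(1),ims["top"][int(round(uv[1])),int(round(uv[0]))])
    if nm in("orange","blue"):
        for c in ims:
            for P in(box[::2],box[1::2]):
                h=cv2.convexHull(np.float32(proj(c,place(P,p))));
                for v in h[:,0]: 
                    x,y=np.int32(np.round(v)); ims[c][y,x]=(0,255,255)
for n,z,L in(("oil_bottle",.03,0),("coverslip_box",.011,0),("objective",.022,0),("petri_dish",.008,0),("stain_jar",.03,0),("wash_bottle",.08,0),("tube_rack",.03,0)):
    d=cut_out("top",n)
    if d: m=d[0]["mask"]; v,u=np.nonzero(m); print(n,round(d[0]["conf"],2),unproj("top",(u.mean(),v.mean()),z)[:2].round(3))
# green base: lid tip & mat
import itertools
d=cut_out("top","green_box")[0]; g=ims["top"].astype(int)
mk=(g[...,1]>g[...,2]+40)&(g[...,1]>g[...,0]+30); mk[:,:300]=0;mk[:,370:]=0
v,u=np.nonzero(mk); print("green",cv2.minAreaRect(np.float32(np.c_[u,v])))
a=cv2.resize(ims["top"][165:265,235:455],None,fx=3.6,fy=3.6,interpolation=cv2.INTER_NEAREST)
b=cv2.resize(ims["side"][130:320,235:410],None,fx=1.5,fy=1.5,interpolation=cv2.INTER_NEAREST)
o=np.zeros((a.shape[0],792,3),np.uint8); cv2.imwrite("pics/ctop.png",a)
E
python3 m.py
```

```text
orange [0.481  0.2453] 78.4 iou 0.933
  half 1 [253.7 225.1] [ 48  90 161]
  half -1 [259.1 226.1] [103 109 115]
purpleA [0.6131 0.2104] 31.0 iou 0.952
  half 1 [265.4 182.1] [108  51  97]
  half -1 [268.2 186.8] [87 79 91]
blue [ 0.5616 -0.3152] 80.2 iou 0.925
  half 1 [427.2 196.7] [135 146 152]
  half -1 [432.8 197.6] [126  71  35]
purpleB [ 0.4593 -0.2369] -31.9 iou 0.899
  half 1 [408.1 227.1] [106  47  94]
  half -1 [405.3 232. ] [105  67  99]
coverslip_box 0.47 [0.381 0.089]
petri_dish 0.69 [ 0.754 -0.152]
stain_jar 0.54 [ 0.751 -0.012]
wash_bottle 0.82 [ 0.518 -0.533]
tube_rack 0.68 [0.516 0.542]
green ((337.7154846191406, 208.09393310546875), (28.959917068481445, 24.65009307861328), 86.98721313476562)
```

View pics/ctop.png

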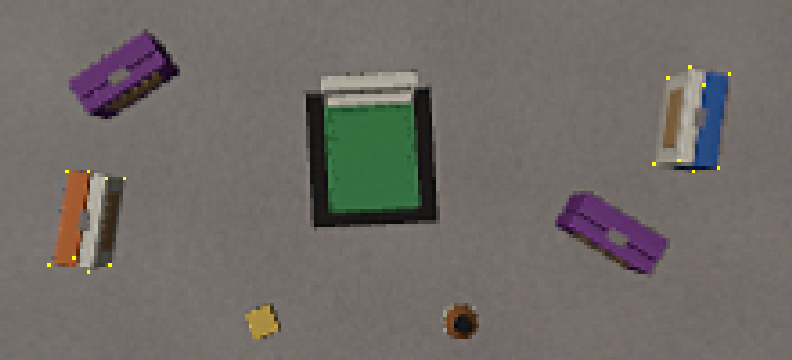

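The crop matches the fits:
- **Orange box (crop 85,220):** the orange half is on the left (+y) and the white half faces right, so I push it towards +y.
- **Blue box (crop 693,120):** the white half with the card is on the left and the blue half on the right, so I push it towards −y.
- **Green box:** the lid stands at the far (+x) edge.

Next I measure the green hinge and turn the wrist.

```bash
python3 - <<'E'
from h import *
cs=[unproj("top",(235+a/3.6-.5,165+b/3.6-.5),.002)[:2] for a,b in((307,95),(430,88),(438,219),(316,227))]
cs=np.array(cs); ctr=cs.mean(0); d=(cs[0]+cs[1]-cs[2]-cs[3])/2; yaw=np.arctan2(d[1],d[0])
print("mat",ctr.round(4),"len",np.linalg.norm(d).round(3),np.linalg.norm(cs[0]-cs[1]).round(3),"yaw",np.degrees(yaw).round(1))
print("hinge",place([[.05,0,.024]],(*ctr,yaw)).round(4))
mk={"top":cut_out("top","lid")[0]["mask"],"side":cut_out("side","lid")[0]["mask"]}
for th in np.arange(1.5,1.96,.06):
    P=[[.05-t*np.cos(th)+n*np.sin(th),y,.024+t*np.sin(th)+n*np.cos(th)] for t in(0,.1) for n in(0,.012) for y in(-.0425,.0425)]
    q=[]
    for c in mk:
        s=sil(c,place(P,(*ctr,yaw)),4)[2::4,2::4]; q.append(round((s&mk[c]).sum()/(s|mk[c]).sum(),2))
    e=place([[.05-.1*np.cos(th)+.012*np.sin(th),0,.024+.1*np.sin(th)]],(*ctr,yaw)); print(th.round(2),q,e.round(3))
E
python3 -m jog '{"travel":[[0,0,0]],"roll":[-6.5]}' 0 20
```

```text
mat [ 0.5354 -0.0193] len 0.126 0.119 yaw 2.5
hinge [[ 0.5853 -0.017   0.024 ]]
1.5 [np.float64(0.0), np.float64(0.68)] [[ 0.59  -0.017  0.124]]
1.56 [np.float64(0.0), np.float64(0.82)] [[ 0.596 -0.017  0.124]]
1.62 [np.float64(0.0), np.float64(0.93)] [[ 0.602 -0.016  0.124]]
1.68 [np.float64(0.0), np.float64(0.82)] [[ 0.608 -0.016  0.123]]
1.74 [np.float64(0.0), np.float64(0.72)] [[ 0.614 -0.016  0.123]]
1.8 [np.float64(0.0), np.float64(0.64)] [[ 0.62  -0.016  0.121]]
1.86 [np.float64(0.0), np.float64(0.57)] [[ 0.625 -0.015  0.12 ]]
1.92 [np.float64(0.0), np.float64(0.52)] [[ 0.631 -0.015  0.118]]
t: 1.62
tcp_pos: [0.1759, 0.5475, 0.236]
ee_rot: [180.0, 0.0, 168.9]
contact_force: [0.3, 0.6, 0.1]
width: 0.919
grip_force: 0.0
```

```bash
python3 -m jog '{"travel":[[-40,-33,0],[-85,-70,0],[-130,-107,0],[-175,-145,0],[-220,-182,0],[-265,-220,0],[-310,-257,0],[-358,-296,20],[-358,-296,60],[-358,-296,90]],"roll":[0,0,0,0,0,0,0,0,0,0]}'
python3 - <<'E'
from h import *
im=read_camera("side"); cv2.imwrite("pics/s1.png",cv2.resize(im[90:220,210:380],None,fx=4,fy=4))
s=get_state(); print(s["t"],s["tcp_pos"],s["width"])
E
```

```text
t: 2.88
tcp_pos: [0.4691, 0.1858, 0.1446]
ee_rot: [-180.0, -0.0, 168.6]
contact_force: [0.6, 0.5, 0.5]
width: 0.006
grip_force: 0.0
2.925 [0.46656359 0.18538585 0.1411343 ] 0.0062847637978076425
```

View pics/s1.png

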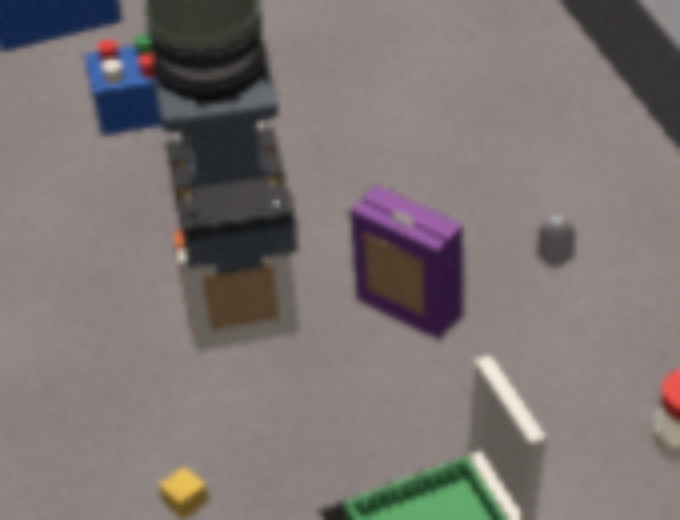

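The fingers are shut and stand in front of the orange box's white face, centred on the card (crop 240,290). Now I go down and push along tool +y.

```bash
python3 -m jog '{"travel":[[0,0,25],[0,0,41],[0,5,41],[0,18,41],[0,28,41],[0,38,41],[0,48,41],[0,58,41],[0,68,41],[0,76,41]],"roll":[0,0,0,0,0,0,0,0,0,0]}'
python3 -m jog '{"travel":[[0,-10,0],[0,-20,-30],[0,-20,-80]],"roll":[0,0,0]}'
python3 - <<'E'
from h import *
im=read_camera("side"); cv2.imwrite("pics/s2.png",cv2.resize(im[80:260,180:420],None,fx=3,fy=3))
s=get_state(); print(s["t"],s["tcp_pos"])
E
```

```text
t: 4.18
tcp_pos: [0.4839, 0.2622, 0.1049]
ee_rot: [180.0, -0.0, 168.7]
contact_force: [0.3, 0.3, -0.5]
width: 0.006
grip_force: 0.0
t: 4.55
tcp_pos: [0.4782, 0.2399, 0.1841]
ee_rot: [-179.8, -0.3, 168.6]
contact_force: [1.0, 0.6, -0.0]
width: 0.004
grip_force: 0.0
4.6 [0.48218324 0.24196451 0.19212231]
```

View pics/s2.png

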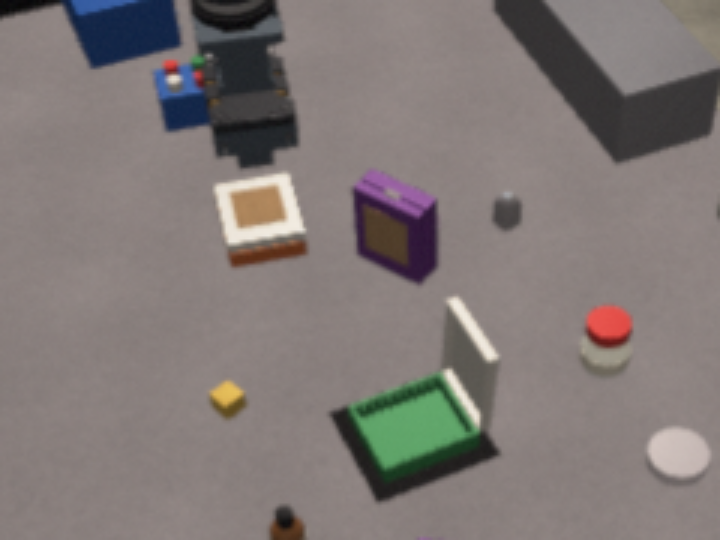

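The orange box lies flat, white side up (crop 258,215). Now I move beyond the green lid.

```bash
python3 -m jog '{"travel":[[-35,-32,0],[-70,-64,0],[-105,-97,0],[-140,-130,0],[-175,-163,0],[-210,-196,0],[-230,-216,10],[-230,-216,45],[-230,-216,81],[-230,-216,81]],"roll":[0,0,0,0,0,0,0,0,0,0]}'
```

```text
t: 5.85
tcp_pos: [0.66, -0.0148, 0.1002]
ee_rot: [-179.9, -0.5, 168.7]
contact_force: [-0.1, 0.3, 1.4]
width: 0.006
grip_force: 0.0
```

```bash
python3 -m jog '{"travel":[[20,-5,0],[34,-8,0],[46,-11,0],[58,-14,0],[70,-17,0],[82,-20,0],[94,-23,0],[106,-26,0],[121,-29,0],[121,-29,0]],"roll":[0,0,0,0,0,0,0,0,0,0]}'
python3 -m jog '{"travel":[[0,0,-40],[0,0,-85]],"roll":[0,0]}'
```

```text
t: 7.1
tcp_pos: [0.5373, -0.0197, 0.104]
ee_rot: [-180.0, -0.1, 168.7]
contact_force: [-0.1, -0.7, 0.5]
width: 0.007
grip_force: 0.0
t: 7.35
tcp_pos: [0.5387, -0.0197, 0.1894]
ee_rot: [-180.0, -0.1, 168.7]
contact_force: [-0.8, 0.7, -0.0]
width: 0.006
grip_force: 0.0
```

```bash
python3 -m jog '{"travel":[[-13,-38,0],[-26,-77,0],[-39,-115,0],[-52,-154,0],[-65,-192,0],[-77,-230,0],[-77,-230,20],[-77,-230,35]],"roll":[0,0,0,0,0,0,0,0]}'
python3 - <<'E'
from h import *
im=read_camera("side"); cv2.imwrite("pics/s3.png",cv2.resize(im[150:340,250:450],None,fx=3,fy=3))
s=get_state(); print(s["t"],s["tcp_pos"])
E
```

```text
t: 8.35
tcp_pos: [0.5691, -0.2608, 0.1529]
ee_rot: [180.0, -0.0, 168.6]
contact_force: [0.5, 0.5, 0.1]
width: 0.008
grip_force: 0.0
8.4 [ 0.56800491 -0.25976787  0.15073092]
```

View pics/s3.png

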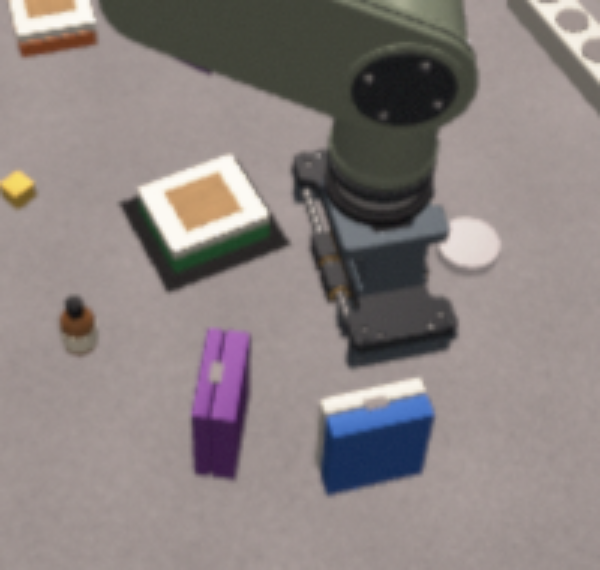

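The green lid is shut (crop 205,205). The gripper is lined up behind the blue box's white side (blue box at crop 378,435). Now I go down and push along tool −y.

```bash
python3 -m jog '{"travel":[[0,0,25],[0,0,49],[0,-5,49],[0,-16,49],[0,-26,49],[0,-36,49],[0,-46,49],[0,-56,49],[0,-66,49],[0,-74,49]],"roll":[0,0,0,0,0,0,0,0,0,0]}'
python3 -m jog '{"travel":[[0,10,0],[0,20,-30],[0,40,-80],[0,90,-110],[0,140,-110],[-30,190,-110],[-30,240,-110],[-30,290,-110],[-30,290,-110]],"roll":[0,0,0,0,0,0,0,0,0]}'
python3 - <<'E'
from h import *
a=read_camera("side")[80:400,180:480]; b=read_camera("top")[120:280,150:530]
cv2.imwrite("pics/s4.png",cv2.resize(a,None,fx=1.8,fy=1.8)); cv2.imwrite("pics/t4.png",cv2.resize(b,None,fx=2,fy=2))
s=get_state(); print(s["t"],s["tcp_pos"])
E
```

```text
t: 9.65
tcp_pos: [0.5544, -0.3336, 0.1048]
ee_rot: [180.0, -0.0, 168.7]
contact_force: [1.1, -0.8, -0.1]
width: 0.002
grip_force: 0.0
t: 10.78
tcp_pos: [0.641, -0.0499, 0.2148]
ee_rot: [179.9, -0.0, 169.0]
contact_force: [-0.6, -0.6, 0.1]
width: 0.004
grip_force: 0.0
10.875 [ 0.640608   -0.05335719  0.21480299]
```

View pics/s4.png

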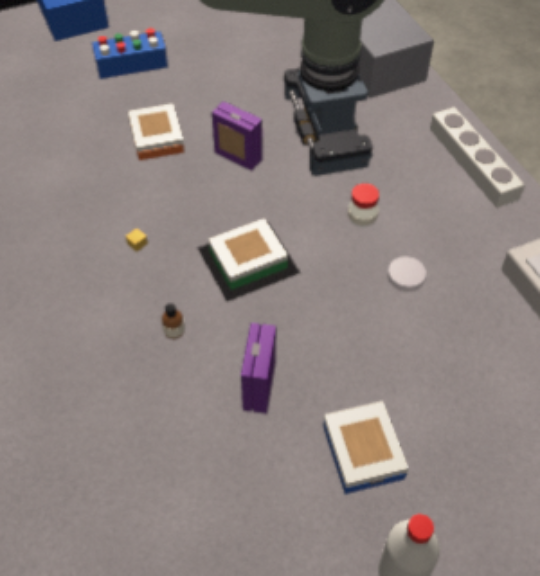

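View pics/t4.png

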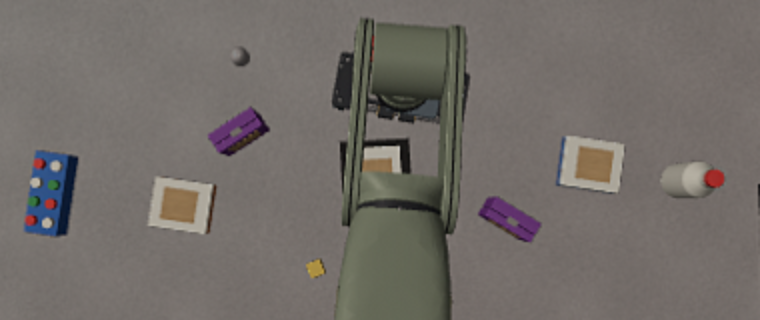

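Both views show the orange box (side crop 156,130) and the blue box (365,445) flat with the white side up, and the green lid shut (248,255). The other things are still standing, and the arm is clear.

```bash
python3 -c "from bench import *; print(sign_off())"
```

```text
the job is handed in; nothing more can be done
None
```

The orange and blue boxes lie flat with their white lids up, the green box's lid is shut, nothing else looks disturbed in the final pictures, and the job is handed in at about 11 s.

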